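# Start a drive copy on the two-bay dock

### The arm

A 6-joint arm with a two-finger parallel gripper is mounted at the origin on the work surface. World frame = base frame: x ahead of the robot, y to its left, z up, the work surface at z = 0. Lengths are in mm, angles in rad, forces in N, time in s.
With the tool pointing down it reaches from about 300 to 775 mm from the base axis. Payload 14.6 kg.
Tool frame: the origin (TCP) lies between the finger pads; the fingertips stand 19 mm ahead of it and the grasp point (between the pads) is the TCP (manip.tcp_to_tips is the distance from the TCP to the fingertips, in mm); x points along the fingers, z is the direction in which the jaws open and shut, and the axes are right-handed (so a half turn about x gives the same grasp; the last joint's range is limited). The gripper opens to 94 mm and grips with 3 to 60 N. Pads are 16 mm wide; open, the fingers measure 119 mm over their backs; the gripper's body (75 mm by 177 mm) begins 78 mm behind the grasp point.
Start: joints at [-0.067, 0.3, 1.521, -0, 1.321, -0.067], TCP at [549.99, -0.002, 224.446] pointing down, gripper open.
Joint ranges: [-3.03, 3.03], [-0.79, 2.21], [0.23, 2.52], [-1.04, 4.18], [0, 3.07], [-2.55, 2.55]. Speed limits (rad/s): [2.22, 2.22, 2.57, 3.14, 3.14, 3.14].

### API

Orientations are given as [roll, pitch, yaw] about the fixed x, y, z axes, in that order (R = Rz(yaw) Ry(pitch) Rx(roll)).
In Python, from cell import manip gives the robot as it stands.
- The arm moves only by the tool jog_arm, never from a script. Its argument "moves" is a list that holds one entry, the list of rows, each a list of 6 numbers: the shift along the world's x, y, z in mm, then the turn, a rotation vector about the world's x, y, z in degrees. In form: [[[dx, dy, dz, wx, wy, wz], ...]]. A call has 1 to 5 rows; each row shifts and turns the pose as measured when the row begins; what a row does not reach is not made up. A row lasts 1/10 s, in which the tool goes at most 50 mm and 8.59 degrees, less where a joint would pass 70% of its speed; a pose out of reach is approached as far as the arm can. A call is refused whole if a number of a shift passes 50 or a number of a turn 8.59, either way. A call with a gripper value outside its range is refused whole. "gripper" is the opening, from -1 (shut) to 1 (fully open), set as the call begins (left out, the last holds). The fingers move at their own pace and stop on an object; "squeeze" is the grip in N (left out, the last holds). Time passes only in rows, so rows that do not move let the fingers close. It gives the time, the measured TCP pose, the force and the opening at its end, in the units of the state.
- manip.read_state(): the state, without advancing time (a new reading comes with each control period).
- manip.camera(name): name is "scene" or "side" or "wrist"; returns (picture, depth): 400x640x3 uint8, blue, green, red; 400x640 float32, mm along the optical axis (not along the pixel's ray), 0 where there is no reading.
- manip.camera_params(name): a dict with "fx", "fy", "cx", "cy" (pixels), "dist" ([k1, k2, p1, p2, k3] as OpenCV has them; the pictures are not rectified), "rvec" (rotation vector, rad) and "tvec" (3), from world to camera coordinates, as OpenCV has them. Camera axes: x right, y down, z forward; pixel columns grow to the right and rows downward; lengths in mm; the calibration is good to about 2 mm. A picture is of the moment at which its call begins: read the wrist's pose just before it. camera_params takes no time and is no camera call; for the wrist camera it gives the pose at the moment of the call.
- manip.sign_off(): hands the job in, once; it reports no verdict.
The state is a dict: "clock": time; "joints": joint angles; "qd": joint speeds; "effort": joint torques, N m; "eef_pos": TCP position; "eef_rot": TCP orientation; "wrist_force": force on the tool from outside, world axes, zero at the start; "moment": the same for the moment, N m; "finger_gap": finger opening in mm.
Only numpy, scipy, OpenCV 4.12 (cv2) and the standard library are available. Lean on these libraries where they do the work, as an engineer would, in place of code of your own. Each camera call takes 0.05 s, during which the arm holds its last target. There are 200 camera calls.

### The job

One of the two drives standing in the copying dock is not fully in: press it down until it is fully home, then switch the dock on with the red rocker. Then hold the blue copy key down for three seconds, let it come up, and press it again to start the copy. All of it is pressing with the closed fingertips: pull neither drive up, do not press the white backup key, and leave everything else where it is.

Things in the scene. Friction and masses are not known exactly. Their poses are not given: they have to be found in the camera images.
- dock: grey drive copying dock, fixed, 130 (x) x 250 (y) x 62 mm high; origin at the centre of its underside, on the table; x to its rear, y to its left, z up; offsets (x, y) below are in this frame. Left: black bay block, top at 66 mm, two drive slots centred at (-28, 64) and (28, 64) mm. Right: black panel, top at 64 mm, red rocker at (0, -94), blue key at (32, -42), white key at (-32, -42) mm
- raised_drive_top (a point): centre of the top edge of the drive that is not fully in (it may be in either slot): a bare aluminium 2.5-inch drive, white and blue label, 9.5 (dock x) x 70 (dock y) x 100 mm tall, upright. At the start its top is 8 to 12 mm higher than the other drive's; fully home it is 137 mm above the table
- raised_drive (a joint): height of that drive in m: 0 is fully home, negative is how far it still stands up (-0.010 = 10 mm up); it slides straight down against a steady friction of 8 N to a hard stop and stays where it is left
- seated_drive_top (a point): centre of the top edge of the other drive, an identical one, already fully home, 137 mm above the table
- seated_drive (a joint): the same for the other drive: 0 is fully home, negative is pulled up
- rocker_rear_end (a point): middle of the upper edge of the rear end (dock +x) of the red rocker, moving with it. The rocker is a shallow V of two flat halves, each 16 mm long (dock x), 22 mm wide, tilting about the crease between them, 70.5 mm above the table. Off: the rear half (white dot) stands up, its end 6 mm above the crease. On: it lies level, 4 mm above its bezel. Press straight down on the rear end
- rocker (a joint): rocker angle in rad: 0 off, 0.4 fully on (rear half down). It tilts stiffly (about 3 to 4 N on the rear end), needs the rear half pressed right down level, and stays where it is left
- copy_key_top (a point): centre of the top of the round blue copy key, 24 mm across, standing 8 mm above the panel; it moves with the key
- copy_key (a joint): how far the blue key is pressed, in m: 0 up, 0.005 fully down; a spring returns it (2 N to start, 4.5 N at the stop); counts as pressed beyond 0.0035
- backup_key_top (a point): centre of the top of the round white backup key, same size as the blue one; not to be pressed
- backup_key (a joint): how far the white key is pressed, in m; must stay up
- screwdriver: loose orange-handled screwdriver, 150 mm long, lying in front of the dock (robot side); origin under its middle, x along it
- drive_case: loose clear clamshell case with a spare drive, 112 x 82 x 16 mm, lying to the left of the dock; origin at the centre of its underside
- mug: loose white mug, 80 mm across, 90 mm high, handle at its +y, standing behind the dock; origin at the centre of its underside
- tiers: two stacked clear acrylic trays, 230 (x) x 310 (y) mm, 126 mm high, fixed, at the right of the table; origin at the centre of the underside. The lower holds three blue portable drives, the upper the three things below
- jar: loose glass jar with a steel cap, 62 mm across, 82 mm high, on the upper tier, its floor 90 mm above the table; origin at the centre of its underside
- hex_set: loose folding hex key set, 30 x 86 x 20 mm, on the upper tier; origin at the centre of its underside
- enclosure: loose white plastic drive enclosure, 185 x 115 x 34 mm, on the upper tier; origin at the centre of its underside

How it is judged (in metres and radians):
On the way, in this order (a step that is already met when the one before it is completed fails the run):
1. the raised drive is pressed fully home (value of joint raised_drive above -0.002 m), for 0.2 s.
2. the dock is switched on at the red rocker (value of joint rocker above 0.32 rad), for 0.2 s.
3. the blue copy key is held down for three seconds (2.6 s counts) (value of joint copy_key above 0.0035 m), for 2.6 s.
4. the blue copy key is let up (value of joint copy_key below 0.001 m), for 0.1 s.
5. the blue copy key is pressed again (value of joint copy_key above 0.0035 m), for 0.1 s.
At the end, for the whole second after the job is handed in: Both drives are home within 2 mm, the rocker is fully on (beyond 0.32 rad), and both keys are up again (within 1 mm) (value of joint each of raised_drive, seated_drive above -0.002 m and value of joint rocker above 0.32 rad and value of joint each of copy_key, backup_key below 0.001 m); the robot touches nothing.
It fails at once if the dock is switched on while a drive is not home (value of joint rocker above 0.2 rad and value of joint raised_drive below -0.003 m).
It fails at once if the copy key is pressed before the dock is on (value of joint copy_key above 0.002 m and value of joint rocker below 0.2 rad).
It fails at once if the white backup key is pressed (value of joint backup_key above 0.002 m).
It fails at once if a drive is pulled up (value of joint raised_drive below -0.015 m or value of joint seated_drive below -0.004 m).
It fails at once if a bystander is moved by more than 15 mm (distance of any of screwdriver, drive_case, mug, jar, hex_set, enclosure from where it was at the start of the episode above 0.015 m).
It also fails if it takes over 51 s, if anything falls off the work surface, if the arm or the gripper's body presses on something with over 40 N, if the wrist force passes 120 N, or if a joint passes its speed limit or range.

## Working session

There is one attempt and no reset: what is moved stays moved. The work goes in short steps, Python scripts to look and compute and a tool call to move; the robot and the scene stay as the last step left them, time stands still between calls to the robot, and variables do not carry over. Pictures are saved under pics/ and viewed, about 8 in all and at most 12, crops included, and the job is handed in when it is done.

Besides the shell and the picture viewer there is one more tool, called by a JSON object that holds its "api" and its "payload". jog_arm: Moves the arm, as the interface text tells. Its arguments: {"type":"object","properties":{"moves":{"type":"array","items":{"type":"array","items":{"type":"array","items":{"type":"number"}}}},"gripper":{"type":"number"},"squeeze":{"type":"number"}},"required":["moves"]}

```bash
mkdir -p pics; ls; python3 - <<'E'
from cell import manip
import cv2,numpy as np
s=manip.read_state();print(s['clock'],s['eef_pos'],s['eef_rot'],s['finger_gap'])
for n in("scene","side","wrist"):
    p=manip.camera_params(n);im,d=manip.camera(n)
    np.savez(f'pics/{n}0.npz',im=im,d=d,**{k:np.array(v) for k,v in p.items()})
    cv2.imwrite(f'pics/{n}0.png',im)
    R=cv2.Rodrigues(np.array(p['rvec'],float))[0];print(n,p['fx'],(-R.T@np.array(p['tvec'],float).ravel()).round(),R[2].round(2),(d>0).mean())
E
```

```text
pics
0.0 [5.49761914e+02 5.08925770e-03 2.23879311e+02] [3.07775863 1.56961583 3.07775078] 93.79278203522713
scene 434.65582597560297 [1472. -203.  935.] [-0.73  0.08 -0.67] 0.99598828125
side 421.09995136327666 [  41. -704. 1104.] [ 0.41  0.47 -0.78] 0.9959765625
wrist 276.9110062310956 [550.  85. 384.] [-0.   -0.29 -0.96] 0.996109375
```

View pics/scene0.png

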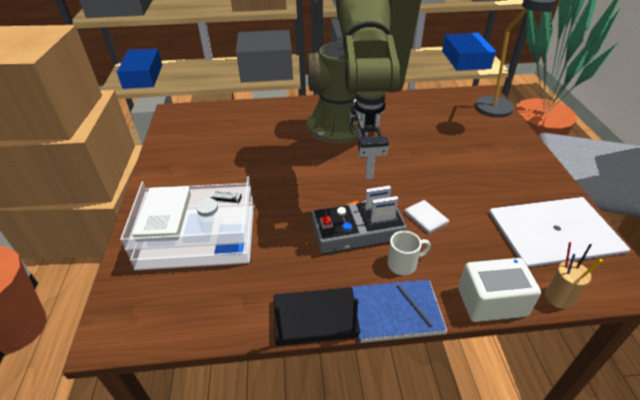

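View pics/side0.png

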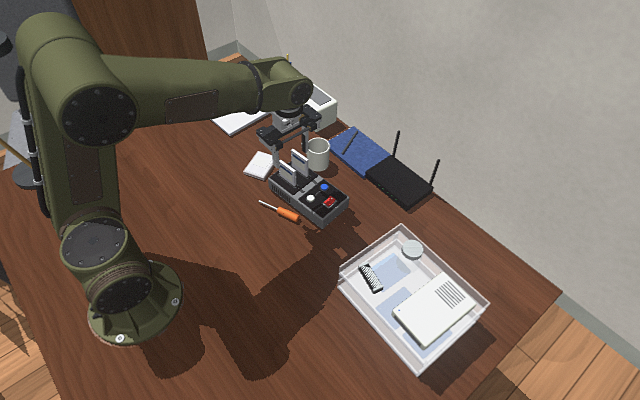

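The dock is centred near scene (357,222) and side (310,195). Two drives stand at its left, and the red, white and blue controls are on its right. The dock's x axis runs roughly along world x.

```bash
cat > h.py <<'E'
import numpy as np,cv2
def cam(z):
    K=np.array([[z['fx'],0,z['cx']],[0,z['fy'],z['cy']],[0,0,1]],float)
    return K,z['dist'].astype(float),cv2.Rodrigues(z['rvec'].astype(float))[0],z['tvec'].astype(float).reshape(3)
def rays(z,uv):
    K,D,R,t=cam(z); n=cv2.undistortPoints(np.array(uv,float).reshape(-1,1,2),K,D).reshape(-1,2)
    return -R.T@t, np.c_[n,np.ones(len(n))]@R
def onplane(z,uv,h):
    c,r=rays(z,uv); return c+r*((h-c[2])/r[:,2:])
def cloud(z):
    v,u=np.mgrid[:400,:640]; c,r=rays(z,np.c_[u.ravel(),v.ravel()])
    return (c+r*z['d'].reshape(-1,1)).reshape(400,640,3)
E
python3 - <<'E'
from h import *
big=[]
for n,(u0,v0,u1,v1) in dict(scene=(300,170,460,290),side=(230,125,370,230)).items():
    z=np.load(f'pics/{n}0.npz');im=z['im'];P=cloud(z)
    big.append(cv2.resize(im[v0:v1,u0:u1],(560,int(560*(v1-v0)/(u1-u0))),interpolation=cv2.INTER_CUBIC)[:400])
    h=cv2.cvtColor(im,cv2.COLOR_BGR2HSV);box=np.zeros((400,640),bool);box[v0:v1,u0:u1]=1
    for nm,m,hh in(("red",((h[...,0]<6)|(h[...,0]>174))&(h[...,1]>170)&(h[...,2]>90),72),("blue",(abs(h[...,0].astype(int)-110)<10)&(h[...,1]>170)&(h[...,2]>90),72),("white",(h[...,1]<50)&(h[...,2]>180),72)):
        k,l,st,c=cv2.connectedComponentsWithStats((m&box).astype(np.uint8))
        for i in range(1,k):
            if st[i,4]>12: print(n,nm,c[i].round(1),st[i,4],onplane(z,c[i],hh).round(1)[0],np.median(P[l==i],0).round())
    m=box&(P[...,2]>122)&(P[...,2]<152)&(P[...,0]>500)
    k,l,st,c=cv2.connectedComponentsWithStats(m.astype(np.uint8))
    for i in range(1,k):
        if st[i,4]>12: q=P[l==i];print(n,"tall",c[i].round(),st[i],np.median(q,0).round(),np.percentile(q,[3,97],0).round())
    cv2.imwrite(f'pics/{n}0c.png',big[-1])
cv2.imwrite('pics/c0.png',np.vstack([big[0][:300],big[1][:300]]))
E
```

```text
scene red [326. 220.] 62 [ 605.8 -115.8   72. ] [ 604. -115.   71.]
scene blue [346.9 225.5] 59 [633.9 -60.4  72. ] [633. -60.  71.]
scene white [378.2 188.3] 70 [487.4  56.8  72. ] [562.  46. 136.]
scene white [385. 199.] 82 [537.5  67.6  72. ] [617.  49. 144.]
scene white [426.8 214.8] 681 [617.2 171.9  72. ] [563. 195.  16.]
scene white [341.2 210. ] 43 [570.1 -67.9  72. ] [571. -68.  71.]
scene white [408.1 242.1] 185 [713.8  93.2  72. ] [714.  96.  87.]
scene tall [379. 191.] [366 186  25  10 145] [565.  38. 133.] [[557.   4. 123.]
 [572.  70. 139.]]
scene tall [385. 203.] [372 197  26  12 209] [622.  42. 138.] [[614.  10. 123.]
 [627.  76. 147.]]
side red [329.2 200.9] 58 [ 606.2 -115.9   72. ] [ 607. -116.   72.]
side blue [324.  186.3] 34 [632.9 -60.3  72. ] [632. -60.  73.]
side white [234.6 127.4] 66 [564.3 354.6  72. ] [590. 408.  18.]
side white [320.6 146. ] 52 [743.1  86.7  72. ] [741.  70.  90.]
side white [299.2 154.3] 45 [660.2 101.9  72. ] [615.  42. 146.]
side white [259.4 164.2] 486 [528.3 149.6  72. ] [554. 196.  18.]
side white [286.7 165.4] 47 [595.7  87.9  72. ] [561.  38. 137.]
side white [310.1 197.4] 35 [569.  -67.4  72. ] [568. -68.  73.]
side white [267.4 204.3] 26 [449.7  -4.9  72. ] [471.  35.  15.]
side tall [299. 157.] [291 149  17  17 128] [613.  42. 140.] [[608.  11. 124.]
 [622.  77. 149.]]
side tall [287. 167.] [279 159  17  16 104] [559.  34. 135.] [[553.   4. 124.]
 [567.  69. 140.]]
```

View pics/c0.png

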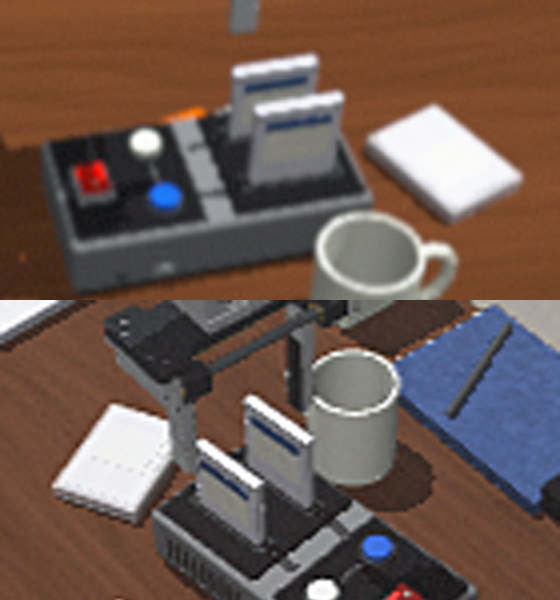

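View pics/wrist0.png

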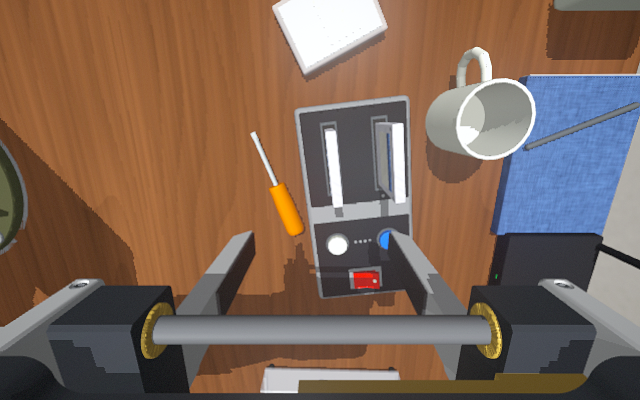

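The rear drive's top is at about 147 mm and the front one's at 137 mm, so the rear drive at about (617,44) is the raised one. From the keys I get dock yaw of about 6.6° and a centre at about (597,-22). I'll close the fingers and go above the rear drive.

{"api": "jog_arm", "payload": {"moves": [[[34,22,0,0,0,6.6],[34,22,0,0,0,0],[0,0,0,0,0,0],[0,0,0,0,0,0],[0,0,0,0,0,0]]], "gripper": -1, "squeeze": 20}}

```text
clock: 0.65
eef_pos: [618.5, 44.9, 222.0]
eef_rot: [3.087, 1.566, -3.078]
wrist_force: [-0.1, -0.1, -0.1]
finger_gap: 57.5
```

{"api": "jog_arm", "payload": {"moves": [[[-1,-0.5,0,0,0,0],[0,0,0,0,0,0],[0,0,0,0,0,0],[0,0,0,0,0,0],[0,0,0,0,0,0]]]}}

```text
clock: 1.15
eef_pos: [616.1, 42.7, 223.4]
eef_rot: [3.13, 1.567, -3.036]
wrist_force: [-0.6, -1.1, 0.2]
finger_gap: 17.8
```

{"api": "jog_arm", "payload": {"moves": [[[0,0,-20,0,0,0],[0,0,-10,0,0,0],[0,0,0,0,0,0],[0,0,0,0,0,0],[0,0,0,0,0,0]]]}}

```text
clock: 1.65
eef_pos: [616.4, 42.6, 194.1]
eef_rot: [-3.017, 1.569, -2.901]
wrist_force: [0.2, -0.2, 0.0]
finger_gap: 0.3
```

```bash
cat > snap.py <<'E'
import sys
from cell import manip
from h import *
from scipy.spatial.transform import Rotation as Ro
tag=sys.argv[1];s=manip.read_state();print(s['clock'],np.round(s['eef_pos'],1),s['finger_gap'],np.round(s['wrist_force'],1))
print(Ro.from_euler('xyz',s['eef_rot']).as_matrix().round(3))
out=[]
for n,(u0,v0,u1,v1) in dict(scene=(300,150,440,255),side=(250,125,370,215)).items():
    p=manip.camera_params(n);im,d=manip.camera(n)
    np.savez(f'pics/{n}{tag}.npz',im=im,d=d,**{k:np.array(v) for k,v in p.items()})
    out.append(cv2.resize(im[v0:v1,u0:u1],(400,300),interpolation=cv2.INTER_CUBIC))
cv2.imwrite(f'pics/c{tag}.png',np.hstack(out))
E
python3 snap.py 1
```

```text
1.65 [616.4  42.6 194.1] 0.3232689868052897 [ 0.2 -0.2  0. ]
[[-0.002 -0.116  0.993]
 [-0.     0.993  0.116]
 [-1.    -0.    -0.002]]
```

View pics/c1.png

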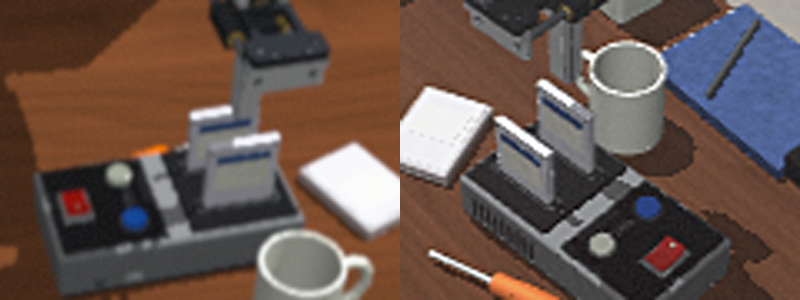

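The gripper is shut and its tips hang above the rear drive, with the jaws aligned to the dock. Now I press the drive down.

{"api": "jog_arm", "payload": {"moves": [[[0.5,1,-15,0,0,0],[0,0,-8,0,0,0],[0,0,-4,0,0,0],[0,0,-4,0,0,0],[0,0,-3,0,0,0]]]}}

```text
clock: 2.25
eef_pos: [617.3, 43.7, 158.8]
eef_rot: [-0.736, 1.57, -0.62]
wrist_force: [-3.3, 0.6, 8.2]
finger_gap: 0.2
```

{"api": "jog_arm", "payload": {"moves": [[[0,0,-2,0,0,0],[0,0,-2,0,0,0],[0,0,-1,0,0,0],[0,0,-1,0,0,0],[0,0,-0.5,0,0,0]]]}}

```text
clock: 2.75
eef_pos: [617.3, 43.7, 156.3]
eef_rot: [-0.329, 1.568, -0.213]
wrist_force: [-2.7, 0.1, 3.8]
finger_gap: 0.3
```

{"api": "jog_arm", "payload": {"moves": [[[0,0,-2,0,0,0],[0,0,-2,0,0,0],[0,0,-2,0,0,0],[0,0,-2,0,0,0],[0,0,-2,0,0,0]]]}}

```text
clock: 3.25
eef_pos: [617.4, 43.8, 156.1]
eef_rot: [-0.222, 1.563, -0.105]
wrist_force: [-10.1, -0.4, 19.3]
finger_gap: 0.8
```

It stopped hard with the tips at 137.1 mm and 19 N, so the drive is home. Next I lift and move above the rocker's rear end at about (622.5,-114).

{"api": "jog_arm", "payload": {"moves": [[[0,0,25,0,0,0],[1,-40,10,0,0,0],[1,-40,0,0,0,0],[1,-40,0,0,0,0],[2,-37,0,0,0,0]]]}}

```text
clock: 3.75
eef_pos: [622.1, -113.8, 192.7]
eef_rot: [-0.228, 1.561, -0.104]
wrist_force: [0.4, 0.5, 1.0]
finger_gap: 0.5
```

{"api": "jog_arm", "payload": {"moves": [[[0,0,-5,0,0,0],[0,0,0,0,0,0],[0,0,0,0,0,0]]]}}

```text
clock: 4.05
eef_pos: [621.7, -117.4, 186.7]
eef_rot: [-0.25, 1.562, -0.131]
wrist_force: [0.4, 0.9, -0.7]
finger_gap: 0.4
```

```bash
python3 snap.py 2; python3 - <<'E'
from h import *
for n,b in dict(scene=(365,180,400,225),side=(275,145,312,185)).items():
    z=np.load(f'pics/{n}2.npz');P=cloud(z);m=np.zeros((400,640),bool);m[b[1]:b[3],b[0]:b[2]]=1
    for lo,hi in((545,590),(600,635)):
        q=P[m&(P[...,2]>122)&(P[...,2]<152)&(P[...,0]>lo)&(P[...,0]<hi)];print(n,lo,np.percentile(q[:,2],[90,97]).round(1),len(q))
E
```

```text
4.05 [ 621.7 -117.4  186.7] 0.39609775153737103 [ 0.4  0.9 -0.7]
[[ 0.009 -0.119  0.993]
 [-0.001  0.993  0.119]
 [-1.    -0.002  0.008]]
scene 545 [137.8 138.8] 147
scene 600 [137.1 138.3] 153
side 545 [139.4 140.4] 107
side 600 [139.4 140.8] 97
```

View pics/c2.png

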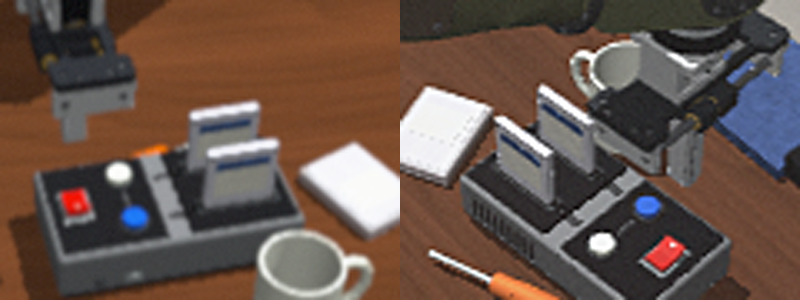

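Both drive tops read the same height. Now down over the rocker.

{"api": "jog_arm", "payload": {"moves": [[[1,3,-35,0,0,0],[0,0,-30,0,0,0],[0,0,-15,0,0,0],[0,0,0,0,0,0],[0,0,0,0,0,0]]]}}

```text
clock: 4.65
eef_pos: [623.8, -108.8, 106.6]
eef_rot: [-0.256, 1.558, -0.129]
wrist_force: [0.4, 0.5, 0.6]
finger_gap: 0.3
```

{"api": "jog_arm", "payload": {"moves": [[[-1,-4,-3,0,0,0],[0,0,0,0,0,0],[0,0,0,0,0,0]]]}}

```text
clock: 4.95
eef_pos: [623.8, -112.7, 106.2]
eef_rot: [-0.281, 1.555, -0.154]
wrist_force: [0.5, 0.2, -0.3]
finger_gap: -0.2
```

{"api": "jog_arm", "payload": {"moves": [[[-1,-1,-7,0,0,0],[0,0,-4,0,0,0],[0,0,-3,0,0,0],[0,0,-3,0,0,0],[0,0,-3,0,0,0]]]}}

```text
clock: 5.45
eef_pos: [624.6, -114.2, 88.9]
eef_rot: [-0.286, 1.548, -0.16]
wrist_force: [-11.6, 3.9, 34.0]
finger_gap: 0.6
```

It bottomed at tip height 70 mm with 34 N. I hold briefly, then lift and look.

{"api": "jog_arm", "payload": {"moves": [[[0,0,0.5,0,0,0],[0,0,0,0,0,0],[0,0,0,0,0,0]]]}}

```text
clock: 5.75
eef_pos: [624.6, -114.2, 89.8]
eef_rot: [-0.3, 1.548, -0.173]
wrist_force: [1.4, -0.7, 3.9]
finger_gap: 0.7
```

{"api": "jog_arm", "payload": {"moves": [[[0,0,20,0,0,0],[0,0,35,0,0,0],[0,45,5,0,0,0],[2,10,0,0,0,0],[0,0,0,0,0,0]]]}}

```text
clock: 6.25
eef_pos: [625.0, -58.2, 148.5]
eef_rot: [-0.289, 1.554, -0.163]
wrist_force: [0.3, -0.0, 0.8]
finger_gap: 0.6
```

```bash
python3 snap.py 3
```

```text
6.25 [625.  -58.2 148.5] 0.6380326638637458 [ 0.3 -0.   0.8]
[[ 0.017 -0.125  0.992]
 [-0.003  0.992  0.125]
 [-1.    -0.005  0.016]]
```

View pics/c3.png

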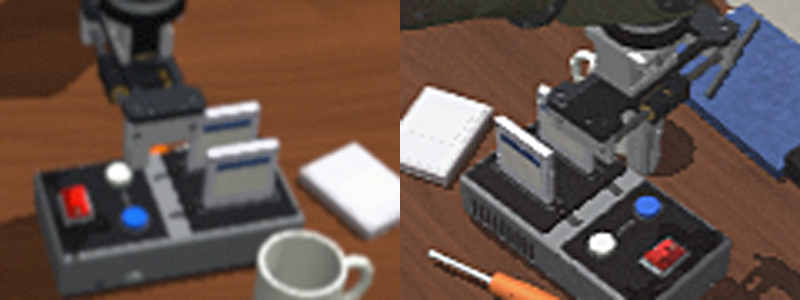

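The rocker's shading has flipped, with the front half now up. I'll confirm by depth before touching the key.

```bash
python3 - <<'E'
from h import *
C=np.array([596.9,-22.3]);a=np.radians(6.6);u=np.array([np.cos(a),np.sin(a)]);v=np.array([-u[1],u[0]])
for t in '013':
  if t=='1':continue
  for n in('scene','side'):
    z=np.load(f'pics/{n}{t}.npz');P=cloud(z);d=P[...,:2]-C;x=d@u;y=d@v+94
    ok=(abs(y)<8)&(P[...,2]>55)&(P[...,2]<95)
    print(t,n,[(round(float(np.median(P[ok&(abs(x-c)<3)][:,2])),1),int((ok&(abs(x-c)<3)).sum())) for c in(-12,-5,0,5,12)])
E
```

```text
0 scene [(69.5, 9), (69.6, 5), (69.7, 8), (72.0, 5), (72.9, 12)]
0 side [(72.6, 8), (71.0, 8), (71.3, 9), (73.5, 11), (76.6, 7)]
3 scene [(74.7, 7), (72.9, 15), (69.0, 10), (70.3, 6), (71.3, 13)]
3 side [(73.9, 10), (73.3, 5), (71.7, 5), (71.3, 8), (70.5, 9)]
```

{"api": "jog_arm", "payload": {"moves": [[[8,-2,-25,0,0,0],[0,0,-12,0,0,0],[0,0,0,0,0,0],[0,0,0,0,0,0]]]}}

```text
clock: 6.75
eef_pos: [631.8, -64.6, 108.4]
eef_rot: [-0.321, 1.557, -0.199]
wrist_force: [-0.1, 0.0, 0.6]
finger_gap: 0.4
```

Depth confirms the rocker is on. Now I press the blue key.

{"api": "jog_arm", "payload": {"moves": [[[1.5,4,-8,0,0,0],[0,0,-4,0,0,0],[0,0,-3,0,0,0],[0,0,-2,0,0,0],[0,0,-2,0,0,0]]]}}

```text
clock: 7.25
eef_pos: [633.9, -60.7, 90.2]
eef_rot: [-0.32, 1.555, -0.198]
wrist_force: [-1.2, -0.3, 3.2]
finger_gap: 0.4
```

{"api": "jog_arm", "payload": {"moves": [[[0,0,-2.5,0,0,0],[0,0,-2,0,0,0],[0,0,-2,0,0,0],[0,0,-1.5,0,0,0],[0,0,-1.5,0,0,0]]]}}

```text
clock: 7.75
eef_pos: [633.9, -60.7, 86.1]
eef_rot: [-0.328, 1.553, -0.206]
wrist_force: [-8.2, 1.2, 14.9]
finger_gap: 0.5
```

At the stop (86.1 mm, 15 N). I hold it there, pushing lightly.

{"api": "jog_arm", "payload": {"moves": [[[0,0,-1,0,0,0],[0,0,-1,0,0,0],[0,0,-1,0,0,0],[0,0,-1,0,0,0],[0,0,-1,0,0,0]]]}}

```text
clock: 8.25
eef_pos: [633.9, -60.7, 86.2]
eef_rot: [-0.33, 1.551, -0.208]
wrist_force: [-6.3, 0.6, 11.7]
finger_gap: 0.2
```

{"api": "jog_arm", "payload": {"moves": [[[0,0,-1,0,0,0],[0,0,-1,0,0,0],[0,0,-1,0,0,0],[0,0,-1,0,0,0],[0,0,-1,0,0,0]]]}}

```text
clock: 8.75
eef_pos: [633.8, -60.7, 86.2]
eef_rot: [-0.333, 1.55, -0.211]
wrist_force: [-6.8, 1.1, 11.1]
finger_gap: 0.5
```

{"api": "jog_arm", "payload": {"moves": [[[0,0,-1,0,0,0],[0,0,-1,0,0,0],[0,0,-1,0,0,0],[0,0,-1,0,0,0],[0,0,-1,0,0,0]]]}}

```text
clock: 9.25
eef_pos: [633.8, -60.7, 86.2]
eef_rot: [-0.334, 1.548, -0.212]
wrist_force: [-6.7, 1.3, 11.2]
finger_gap: 0.8
```

{"api": "jog_arm", "payload": {"moves": [[[0,0,-1,0,0,0],[0,0,-1,0,0,0],[0,0,-1,0,0,0],[0,0,-1,0,0,0],[0,0,-1,0,0,0]]]}}

```text
clock: 9.75
eef_pos: [633.8, -60.7, 86.2]
eef_rot: [-0.335, 1.547, -0.213]
wrist_force: [-5.8, 1.8, 11.3]
finger_gap: 0.3
```

{"api": "jog_arm", "payload": {"moves": [[[0,0,-1,0,0,0],[0,0,-1,0,0,0],[0,0,-1,0,0,0],[0,0,-1,0,0,0],[0,0,-1,0,0,0]]]}}

```text
clock: 10.25
eef_pos: [633.8, -60.7, 86.2]
eef_rot: [-0.336, 1.545, -0.214]
wrist_force: [-6.7, 0.9, 10.9]
finger_gap: 0.5
```

{"api": "jog_arm", "payload": {"moves": [[[0,0,-1,0,0,0],[0,0,-1,0,0,0],[0,0,-1,0,0,0],[0,0,-1,0,0,0],[0,0,-1,0,0,0]]]}}

```text
clock: 10.75
eef_pos: [633.7, -60.7, 86.2]
eef_rot: [-0.338, 1.544, -0.215]
wrist_force: [-6.9, 1.0, 11.9]
finger_gap: 0.6
```

Held for at least 3 s. Now I let it up clear of the key, then press again.

{"api": "jog_arm", "payload": {"moves": [[[0,0,8,0,0,0],[0,0,7,0,0,0],[0,0,0,0,0,0],[0,0,0,0,0,0],[0,0,0,0,0,0]]]}}

```text
clock: 11.25
eef_pos: [634.1, -60.7, 102.3]
eef_rot: [-0.332, 1.542, -0.209]
wrist_force: [-0.7, -0.2, -0.4]
finger_gap: 0.7
```

{"api": "jog_arm", "payload": {"moves": [[[0,0,-7,0,0,0],[0,0,-4,0,0,0],[0,0,-3,0,0,0],[0,0,-3,0,0,0],[0,0,-2,0,0,0]]]}}

```text
clock: 11.75
eef_pos: [634.3, -60.8, 85.9]
eef_rot: [-0.336, 1.542, -0.214]
wrist_force: [-17.0, 1.4, 28.6]
finger_gap: 0.3
```

{"api": "jog_arm", "payload": {"moves": [[[0,0,-2,0,0,0],[0,0,-2,0,0,0],[0,0,-1.5,0,0,0],[0,0,-1.5,0,0,0],[0,0,-1.5,0,0,0]]]}}

```text
clock: 12.25
eef_pos: [634.1, -60.8, 86.0]
eef_rot: [-0.347, 1.54, -0.224]
wrist_force: [-8.9, 0.8, 18.2]
finger_gap: 0.5
```

The key is pressed to the stop again. I lift well clear and do a last check.

{"api": "jog_arm", "payload": {"moves": [[[0,0,15,0,0,0],[0,0,40,0,0,0],[0,0,45,0,0,0],[0,0,30,0,0,0],[0,0,0,0,0,0]]]}}

```text
clock: 12.75
eef_pos: [632.8, -60.5, 220.8]
eef_rot: [-0.349, 1.541, -0.226]
wrist_force: [0.3, -0.7, 0.2]
finger_gap: 0.6
```

{"api": "jog_arm", "payload": {"moves": [[[0,0,0,0,0,0],[0,0,0,0,0,0],[0,0,0,0,0,0]]]}}

```text
clock: 13.05
eef_pos: [632.3, -60.5, 219.0]
eef_rot: [-0.357, 1.544, -0.234]
wrist_force: [0.6, 0.1, -1.1]
finger_gap: 0.8
```

```bash
python3 snap.py 4; python3 - <<'E'
from h import *
C=np.array([596.9,-22.3]);a=np.radians(6.6);u=np.array([np.cos(a),np.sin(a)]);v=np.array([-u[1],u[0]])
for t in '04':
  for n in('scene','side'):
    z=np.load(f'pics/{n}{t}.npz');P=cloud(z);d=P[...,:2]-C;x=d@u;y=d@v
    f=lambda cx,cy,rx,ry,q,hi:round(float(np.percentile(np.r_[P[(abs(x-cx)<rx)&(abs(y-cy)<ry)&(P[...,2]>50)&(P[...,2]<hi)][:,2],0],q)),1)
    print(t,n,'rock front/rear',f(-12,-94,3,8,50,95),f(12,-94,3,8,50,95),'blue',f(32,-42,6,6,50,95),'white',f(-32,-42,6,6,50,95),'drives f/r',f(-28,64,8,30,96,155),f(28,64,8,30,96,155))
E
```

```text
13.05 [632.3 -60.5 219. ] 0.8438799429030923 [ 0.6  0.1 -1.1]
[[ 0.026 -0.123  0.992]
 [-0.006  0.992  0.123]
 [-1.    -0.009  0.025]]
0 scene rock front/rear 69.0 72.3 blue 72.5 white 71.9 drives f/r 138.3 145.3
0 side rock front/rear 72.5 76.2 blue 74.2 white 71.3 drives f/r 139.0 147.4
4 scene rock front/rear 74.5 69.9 blue 70.8 white 71.4 drives f/r 137.8 137.1
4 side rock front/rear 76.0 71.4 blue 71.9 white 71.9 drives f/r 139.5 140.0
```

View pics/c4.png

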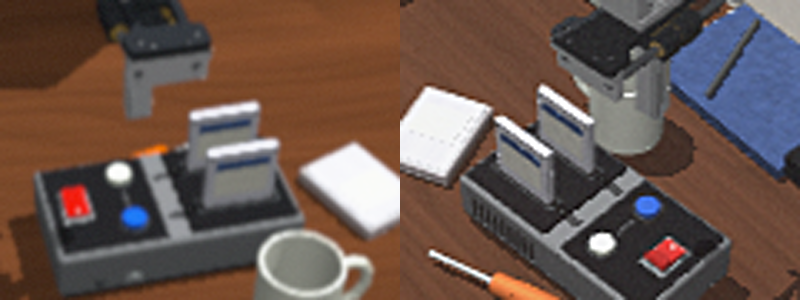

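The drives are level with each other, the rocker is on, both keys are up and the arm is clear.

```bash
python3 -c "
from cell import manip
print(manip.sign_off())"
```

```text
the job is handed in; nothing more can be done
None
```

The job is done and handed in at about 13 s of the 51 s allowed; the system reports no verdict.

- **Drive:** the rear drive was the raised one, about 10 mm up. I pressed it to its stop, with the fingertips ending at 137.1 mm, against 137 mm for fully home.
- **Rocker:** I pressed the rear half down level. The depth images show it flipped, with the front half now up.
- **Copy key:** I held it at its stop for 3 s, let it up, then pressed it to the stop again.

The last check showed:
- **Drive tops:** level with each other within 1 mm.
- **Rocker:** still on.
- **Keys:** both tops at about 71–72 mm, so both are up.
- **Bystanders:** the screwdriver, drive case and mug looked unmoved. The tiers were out of view in this last picture, but the arm never went near them.
- **Arm:** clear of everything.

No check failed. The two cameras differed by 1.5–3 mm on most heights, and the drive and blue key readings scattered by about that much. The key and final drive results therefore rest partly on where the fingertips stopped and the forces felt there.

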